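# Post an offcut through the bin flap

## Task

Push the pale wooden block along the feed shelf and through the orange swinging flap so that it drops into the offcut bin, then draw the fingers back so that the flap hangs shut again. Only push the block, never pick it up, let the block itself nudge the flap open and keep the fingers out of the opening. Leave the brass weight, glue bottle, cup and dark spare block standing where they are.

Things in the scene. Friction and masses are not known exactly. Their poses are not given: they have to be found in the camera images.
- chute: Fixed grey-topped feed shelf with a plywood offcut bin at its end. Origin at table level below the middle of the shelf's lip; +x is the level direction in which blocks are pushed, z up, y across. The flat shelf (open sides, no rims) has its top at z = 125 mm and spans x = -280 to 0, y = -120 to +120 mm. The bin follows, x = 0 to 190, y = -60 to +60 mm, roof top at z = 183 mm, roof and +y wall of milky clear plastic.
- lip (a point): Middle of the shelf's end edge, on its top, below the opening into the bin: 90 mm wide (45 either side, wooden jambs) and 50 mm high. Behind the lip a ramp drops away at 50 degrees for 70 mm, then the bin is open below: a block pushed until half or somewhat more of its length overhangs the lip tips and slides in by itself.
- bin (a point): Middle of the bin's inner floor, 6 mm above the table, 95 mm beyond the lip; the inside is 104 mm wide.
- flap (a joint): Orange flap, 88 mm wide, 56 mm long, 20 g, hanging inside the opening on a level hinge at x = 22 mm, z = 167 mm of the chute frame. 0 = hanging shut, grows (rad) as it is pushed inwards (to +x), to 1.5; falls shut by its own weight, opens with well under 1 N.
- block: Pale wooden block lying on the feed shelf, 100 mm long (its x), 48 mm wide (its y), 20 mm high, about 85 g. Origin: centre of its underside. It usually starts turned and off to one side of the opening, and must then be brought into line by pushing. It slides with a friction coefficient of about 0.6 and stops when the push stops.
- weight: Brass weight, upright cylinder 22 mm across, 30 mm high, standing on the feed shelf near its +y corner beside the bin. Origin: centre of its underside.
- glue: White glue bottle, 48 mm across, 130 mm high, on the table. Origin: centre of its underside.
- cup: Grey cup, 72 mm across, 90 mm high, on the table. Origin: centre of its underside.
- spare: Dark spare wood block, 60 x 40 x 30 mm, on the table. Origin: centre of its underside.
Mind the look-alikes: they are no part of the job. What is shaped like the glue but red is not meant. Several things have the shape of the block; the one meant has the colours described above.

How it is judged:
By the outcome, as a careful person would: the job done as asked, in the order asked, and still so for the second after the job is handed in, with the robot touching nothing.
It also fails if it takes over 64 s, if anything falls off the work surface, if the arm or the gripper's body presses on something with over 40 N, if the wrist force passes 120 N, or if a joint passes its speed limit or range.

## Robot

A 6-joint arm with a two-finger parallel gripper is mounted at the origin on the work surface. World frame = base frame: x ahead of the robot, y to its left, z up, the work surface at z = 0. Lengths are in m, angles in rad, forces in N, time in s.
With the tool pointing down it reaches from about 0.275 to 0.875 m from the base axis. Payload 12.5 kg.
Tool frame: the origin (TCP) lies on the centre line of the jaws, within the pads' length; the fingertips stand r.finger_overhang ahead of it and the grasp point (between the pads) lies 3 mm ahead of it (r.finger_overhang is the distance from the TCP to the fingertips, in m); z points along the fingers, y is the direction in which the jaws open and shut (so a half turn about z gives the same grasp; the last joint's range is limited). The gripper opens to 85 mm and grips with 20 to 120 N. Pads are 22 mm wide; open, the fingers measure 114 mm over their backs; the gripper's body (76 mm by 85 mm) begins 54 mm behind the grasp point. The pads swing forward as they close: fully open they stand 13 mm farther back than shut.
Start: joints at [1.217, 0.351, 1.652, -0, 1.139, -0.085], TCP at [0.146, 0.53, 0.253] pointing down, gripper open.
Joint ranges: [-2.75, 2.75], [-0.79, 2.1], [0.01, 2.65], [-1.57, 4.71], [0.07, 3.14], [-2.87, 2.87]. Speed limits (rad/s): [2.22, 2.22, 2.79, 3.14, 3.14, 3.14].

## Interface

Orientations are given as a unit quaternion [x, y, z, w].
In Python, from cell import r, optics gives the robot as it stands. The module is installed in compiled form; this text tells all that it offers. Calls block until the motion is done:
- r.move_to(position, orientation): joint-space move of the TCP to a pose.
- r.move_linear(position, rot=None, vel=0.15): straight line of the TCP; rot=None keeps the orientation; vel is the mean speed in m/s.
- r.set_joints(angles): joint-space move.
- r.set_gripper(opening, squeeze=None): opening from 0.0 (shut) to 1.0 (fully open); squeeze is the grip in N (None keeps the last); returns when the fingers have stopped.
- r.sleep(seconds).
- r.inverse_kinematics(position, orientation): joint angles nearest the present ones, or None.
- optics.get_image(name): name is "scene" or "top" or "wrist"; returns a dict with "pixels" (420x560x3 uint8, red, green, blue), "depth" (420x560 float32, m along the optical axis (not along the pixel's ray), 0 where there is no reading), "fx", "fy", "cx", "cy" (pixels), "camera_from_world" (4x4, takes a point from world to camera coordinates); the wrist camera has in their place "mount" (4x4, takes a point from camera to tool coordinates, whose origin is the TCP and whose axes are the flange's). Camera axes: x right, y down, z forward; pixel columns grow to the right and rows downward; lengths in m; the calibration is good to about 2 mm. A picture is of the moment at which its call begins: read the wrist's pose just before it.
A pose or a line that the arm cannot do raises r.PlanningError and nothing moves.
- r.hand_in(): hands the job in, once; it reports no verdict.
Readings, each from a call of its own:
- r.current_t(): time.
- r.current_q(): joint angles.
- r.current_qvel(): joint speeds.
- r.current_effort(): joint torques, N m.
- r.current_tool_pos(): TCP position.
- r.current_ee_rot(): TCP orientation.
- r.current_contact_force(): force on the tool from outside, world axes, zero at the start.
- r.current_torque(): the same for the moment, N m.
- r.current_opening(): opening from 0.0 (shut) to 1.0 (fully open).
Only numpy, scipy, OpenCV 4.12 (cv2) and the standard library are available. Lean on these libraries where they do the work, as an engineer would, in place of code of your own. Each camera call takes 0.05 s, during which the arm holds its last target.

## Working session

There is one attempt and no reset: what is moved stays moved. The work goes in short steps, each a Python script; the robot and the scene stay as the last script left them, time stands still between calls to the robot, and variables do not carry over. Pictures are saved under pics/ and viewed, and the job is handed in when it is done.

```bash
mkdir -p pics; cat > h.py <<'E'
import numpy as np, cv2
from cell import r, optics
def snap(n,f):
    if n=='wrist':
        p=r.current_tool_pos();q=r.current_ee_rot()
    d=optics.get_image(n)
    cv2.imwrite(f'pics/{f}.png',d['pixels'][:,:,::-1])
    if n=='wrist':
        from scipy.spatial.transform import Rotation as R
        T=np.eye(4);T[:3,:3]=R.from_quat(q).as_matrix();T[:3,3]=p
        d['wfc']=T@d['mount']
    else: d['wfc']=np.linalg.inv(d['camera_from_world'])
    np.save(f'pics/{f}.npy',d,allow_pickle=True)
    return d
def load(f): return np.load(f'pics/{f}.npy',allow_pickle=True).item()
def ray(d,u,v):
    k=np.array([(u-d['cx'])/d['fx'],(v-d['cy'])/d['fy'],1.])
    return d['wfc'][:3,3],d['wfc'][:3,:3]@k
def onplane(d,u,v,z):
    o,k=ray(d,u,v);return o+k*(z-o[2])/k[2]
def dep(d,u,v):
    o,k=ray(d,u,v);return o+k*d['depth'][int(v),int(u)]
def proj(d,p):
    c=np.linalg.inv(d['wfc'])@np.append(p,1);return c[0]/c[2]*d['fx']+d['cx'],c[1]/c[2]*d['fy']+d['cy']
E
python3 - <<'E'
from h import *
for n in('scene','top','wrist'):snap(n,n+'0')
print(r.current_t(),r.finger_overhang,r.current_tool_pos(),r.current_ee_rot())
E
```

```text
0.15 0.022 [0.14594916 0.53003859 0.25289761] [ 1.33991653e-01  9.90982358e-01 -4.38325239e-04 -1.07714989e-04]
```

View pics/scene0.png

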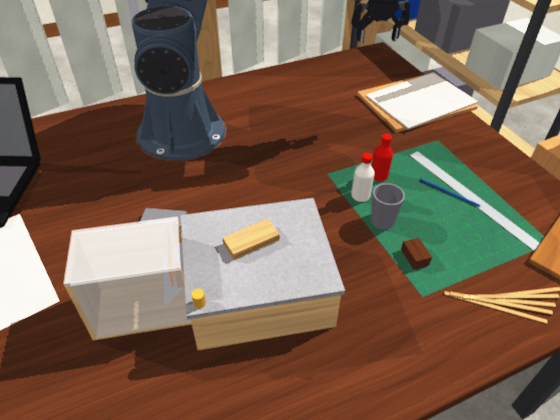

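View pics/top0.png

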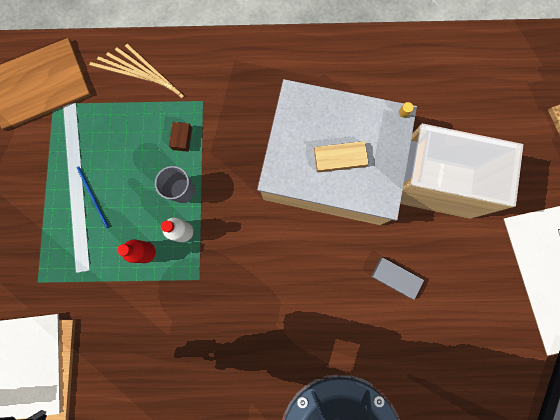

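View pics/wrist0.png

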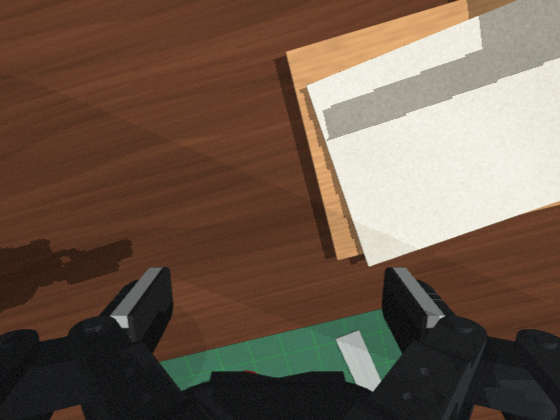

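The pale block is at scene (252,239) and top (341,156), on the grey shelf. The bin is to the right in the top view, and the brass weight is at top (407,109). Possible mix-ups are the grey block at top (399,278), the brown tile at (345,355), the dark spare at (180,135) and the wooden board at (40,85). The red bottle at (137,251) resembles the glue at (177,230). Next I'll take a close crop and measure.

```bash
python3 - <<'E'
from h import *
d=load('top0');s=load('scene0')
im=cv2.cvtColor(d['pixels'],cv2.COLOR_RGB2BGR)
cv2.imwrite('pics/c1.png',np.hstack([cv2.resize(im[60:230,240:430],None,fx=2.1,fy=2.1,interpolation=2),cv2.resize(cv2.cvtColor(s['pixels'],4)[190:360,60:240],None,fx=2.1,fy=2.1,interpolation=2)]))
print('cam',d['wfc'][:3,3],s['wfc'][:3,3])
# shelf by depth
H,W=d['depth'].shape
u,v=np.meshgrid(np.arange(W),np.arange(H))
k=np.stack([(u-d['cx'])/d['fx'],(v-d['cy'])/d['fy'],np.ones_like(u)],-1)*d['depth'][...,None]
P=k@d['wfc'][:3,:3].T+d['wfc'][:3,3]
hsv=cv2.cvtColor(d['pixels'],cv2.COLOR_RGB2HSV)
for (a,b) in [(290,120),(341,156),(407,109),(399,278),(390,200),(470,130),(177,230),(172,183),(180,135),(137,251)]: print((a,b),P[b,a].round(4),hsv[b,a])
m=(abs(P[...,2]-.125)<.006)&(hsv[...,1]<60)&(u>250)&(u<425)&(v>70)&(v<230)
m=cv2.morphologyEx(m.astype(np.uint8),cv2.MORPH_CLOSE,np.ones((7,7)))
cs=max(cv2.findContours(m,0,1)[0],key=cv2.contourArea)
hull=cv2.convexHull(cs);
for c in cv2.approxPolyDP(hull,4,True)[:,0]: print('shelf',c,onplane(d,*c,.125).round(4))
Q=np.array([onplane(d,*c,.125)[:2] for c in hull[:,0]],np.float32)
R=cv2.minAreaRect(Q*1000);print(R);print(cv2.boxPoints(R))
for n,dd in(('top',d),('scene',s)):
  h=cv2.cvtColor(dd['pixels'],cv2.COLOR_RGB2HSV)
  m=((h[...,0]>12)&(h[...,0]<30)&(h[...,1]>60)&(h[...,2]>200)).astype(np.uint8)
  for c in cv2.findContours(m,0,1)[0]:
    if cv2.contourArea(c)>60:
      R=cv2.minAreaRect(c);print(n,R[0],R[1],cv2.contourArea(c))
      if n=='top' and 300<R[0][0]<420 and 90<R[0][1]<190:
        Q=np.array([onplane(d,*x,.145)[:2] for x in c[:,0]],np.float32)*1000
        R=cv2.minAreaRect(Q);print(R)
E
```

```text
cam [0.35368639 0.10990745 0.90381754] [ 1.14462017 -0.20639643  0.8424171 ]
(290, 120) [0.6513 0.0941 0.1236] [105  15 207]
(341, 156) [ 0.567  -0.0035  0.1459] [ 20 106 241]
(407, 109) [ 0.6572 -0.1354  0.1556] [ 24 156 245]
(399, 278) [ 0.3283 -0.1356  0.0203] [112  17 166]
(390, 200) [ 0.4815 -0.0986  0.1261] [110  11 209]
(470, 130) [ 0.6659 -0.3308 -0.0015] [ 10 167 110]
(177, 230) [0.4328 0.327  0.0949] [ 26  10 184]
(172, 183) [0.5489 0.3644 0.0095] [126  23  55]
(180, 135) [0.656  0.3436 0.0304] [ 10 166 100]
(137, 251) [0.3918 0.4056 0.0968] [  0 227 146]
shelf [283  79] [0.7407 0.1068 0.125 ]
shelf [416 106] [ 0.6757 -0.1643  0.125 ]
shelf [396 219] [ 0.444  -0.1082  0.125 ]
shelf [257 189] [0.5085 0.1623 0.125 ]
((590.9387817382812, -3.2808380126953125), (284.0463562011719, 241.64547729492188), 76.6217269897461)
[[ 440.53354 -113.49419]
 [ 675.62164 -169.40587]
 [ 741.344    106.93251]
 [ 506.25592  162.8442 ]]
top (58.9619255065918, 369.532958984375) (19.094209671020508, 100.52958679199219) 573.0
top (340.8566589355469, 155.2815704345703) (23.30982780456543, 51.059623718
[... 671 characters left out ...]
817626953, 235.19827270507812) (19.95857810974121, 53.44172286987305) 927.5
scene (554.9999389648438, 245.5) (54.99999237060547, 7.999999046325684) 206.5
scene (550.1475830078125, 142.97195434570312) (10.716865539550781, 22.81655502319336) 168.5
scene (516.2013549804688, 140.3929901123047) (41.24119186401367, 9.808716773986816) 350.5
scene (475.90972900390625, 111.44601440429688) (35.22187423706055, 13.803167343139648) 191.5
scene (380.0890808105469, 102.72514343261719) (45.87038040161133, 47.60297393798828) 255.5
scene (536.9712524414062, 87.49966430664062) (18.401369094848633, 53.17378616333008) 641.0
scene (461.70947265625, 54.506771087646484) (15.22844123840332, 13.019735336303711) 102.5
```

View pics/c1.png

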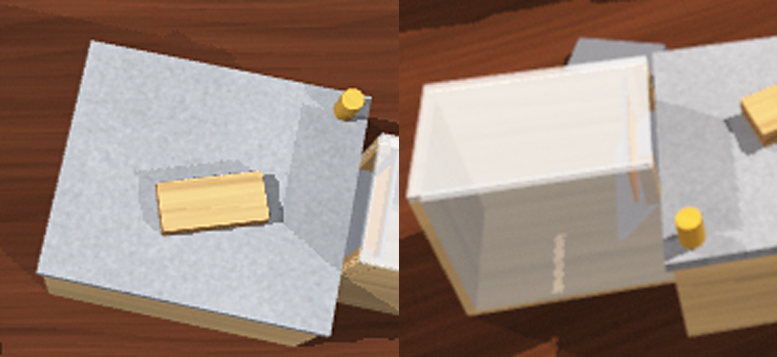

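The crop shows the pale wood block alone on the grey shelf, yawed about 19° with its front toward +y, and the weight at the far corner. The flap shows faintly behind the clear roof. Next I'll move above the shelf for a wrist view, to check this from a second place.

```bash
cat >> h.py <<'E'
from scipy.spatial.transform import Rotation as Rot
LIP=np.array([.5585,-.1395]);CX=np.array([-.2314,-.9729]);CX/=np.linalg.norm(CX);CY=np.array([-CX[1],CX[0]])
def w(x,y,z): return np.append(LIP+x*CX+y*CY,z)      # chute(m)->world
def c(p): q=np.asarray(p)[:2]-LIP; return np.array([q@CX,q@CY])
def quat(yd):  # tool down, tool y axis along yd (2d)
    y=np.append(yd,0);z=np.array([0,0,-1.]);return Rot.from_matrix(np.stack([np.cross(y,z),y,z],1)).as_quat()
E
python3 - <<'E'
from h import *
d=load('wrist0');print(d['mount'].round(3))
for n,q in(('+CX',quat(CX)),('-CX',quat(-CX)),('+CY',quat(CY)),('-CY',quat(-CY))):
  print(n,[None if a is None else np.round(a,2) for a in (r.inverse_kinematics(w(-.135,-.09,.149),q),r.inverse_kinematics(w(-.22,0,.149),q),r.inverse_kinematics(w(-.03,0,.149),q))])
E
```

```text
[[-0.    -0.962 -0.271  0.069]
 [ 1.    -0.001  0.    -0.   ]
 [-0.    -0.271  0.962 -0.12 ]
 [ 0.     0.     0.     1.   ]]
+CX [array([-0.07,  0.41,  1.87, -0.  ,  0.87,  1.74]), array([ 0.05,  0.58,  1.57, -0.  ,  0.99,  1.85]), array([-0.27,  0.52,  1.67, -0.  ,  0.95,  1.53])]
-CX [array([-0.07,  0.41,  1.87, -0.  ,  0.87, -1.4 ]), array([ 0.05,  0.58,  1.57, -0.  ,  0.99, -1.29]), array([-0.27,  0.52,  1.67, -0.  ,  0.95, -1.61])]
+CY [array([-0.07,  0.41,  1.87, -0.  ,  0.87,  0.17]), array([ 0.05,  0.58,  1.57, -0.  ,  0.99,  0.28]), array([-0.27,  0.52,  1.67, -0.  ,  0.95, -0.04])]
-CY [None, array([ 0.05,  0.58,  1.57, -0.  ,  0.99, -2.86]), None]
```

```bash
python3 - <<'E'
from h import *
p=r.current_tool_pos()
r.move_linear([p[0],p[1],.34],vel=.3)
r.move_to(w(-.20,0,.34),quat(CY))
snap('wrist','wrist1');print(r.current_t())
E
```

```text
2.9917
```

View pics/wrist1.png

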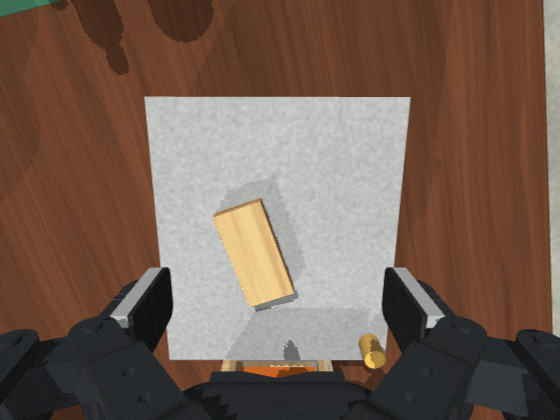

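The wrist view shows the block centred near (255,253), the lip edge at row 360, the jambs at about u=228 and u=330, the orange flap at (278,370) and the weight at (372,352).

```bash
python3 - <<'E'
from h import *
d=load('wrist1')
h=cv2.cvtColor(d['pixels'],cv2.COLOR_RGB2HSV)
print('shelf back corners',c(onplane(d,145.5,97,.125)).round(4),c(onplane(d,410,97,.125)).round(4),'lip corners',c(onplane(d,169,360,.125)).round(4),c(onplane(d,386,360,.125)).round(4))
print('jambs in',c(onplane(d,238,361,.125)),c(onplane(d,321,361,.125)))
m=((h[...,0]>12)&(h[...,0]<30)&(h[...,1]>60)&(h[...,2]>200)).astype(np.uint8);m[:150]=0;m[330:]=0;m[:,:190]=0;m[:,320:]=0
cs=max(cv2.findContours(m,0,1)[0],key=cv2.contourArea)
Q=np.array([c(onplane(d,*x,.145)) for x in cs[:,0]],np.float32)*1000
print(cv2.minAreaRect(Q),'depth z',dep(d,255,253),dep(d,200,150))
# two-view height: block top centre, wrist ray vs top-camera ray
t=load('top0');(u,v),_,_=cv2.minAreaRect(cs)
o1,k1=ray(d,u,v);o2,k2=ray(t,340.86,155.28)
a=np.linalg.lstsq(np.stack([k1,-k2],1),o2-o1,rcond=None)[0];print('tri',o1+a[0]*k1,o2+a[1]*k2)
im=cv2.cvtColor(d['pixels'],4);cv2.imwrite('pics/c2.png',cv2.resize(im[320:400,190:400],None,fx=3.5,fy=3.5))
E
```

```text
shelf back corners [-0.2814 -0.1193] [-0.2816  0.1188] lip corners [-0.0019 -0.1211] [-0.0023  0.1208]
jambs in [-0.00071323 -0.0441391 ] [-0.00088529  0.04846819]
((-135.3349151611328, -22.966304779052734), (98.941650390625, 46.83918762207031), 19.162635803222656) depth z [ 5.69195843e-01 -1.34611534e-04  1.43490006e-01] [0.54155818 0.10509379 0.12450931]
tri [ 0.56716106 -0.000904    0.14519826] [ 0.56844159 -0.0032753   0.14591522]
```

View pics/c2.png

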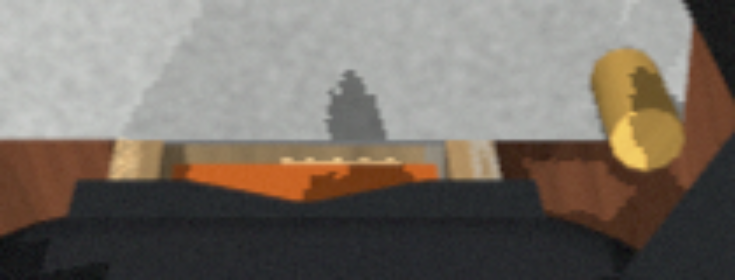

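The wrist and top views agree to about 2 mm: shelf at 0.125, block top at 0.145, block yaw 19° and y offset −22 mm. Next comes the squaring push from the −y side, with both spread fingers.

```bash
python3 - <<'E'
from h import *
r.set_gripper(.6)
q=quat(-CX)
r.move_to(w(-.138,-.097,.24),q)
r.move_linear(w(-.138,-.097,.149),vel=.12)
print(r.current_t(),r.current_contact_force(),r.current_opening())
snap('scene','s2')
for y in(-.08,-.06,-.048,-.037):
  r.move_linear(w(-.138,y,.149),vel=.05); print(y,r.current_contact_force().round(2))
snap('wrist','w2');snap('top','t2');snap('scene','s3');print(r.current_t())
E
python3 - <<'E'
import cv2
a=cv2.imread('pics/s3.png')[150:360,60:360];b=cv2.imread('pics/w2.png')
cv2.imwrite('pics/c3.png',cv2.hconcat([cv2.resize(a,(400,280)),cv2.resize(b,(373,280))]))
E
```

```text
5.7917 [-0.37375195 -0.07190039  0.43235426] 0.6005577921144006
-0.08 [-0.23 -0.04  0.83]
-0.06 [-0.06 -0.67  0.3 ]
-0.048 [ 0.05 -0.13  0.  ]
-0.037 [0.26 0.89 0.16]
7.7917
```

View pics/c3.png

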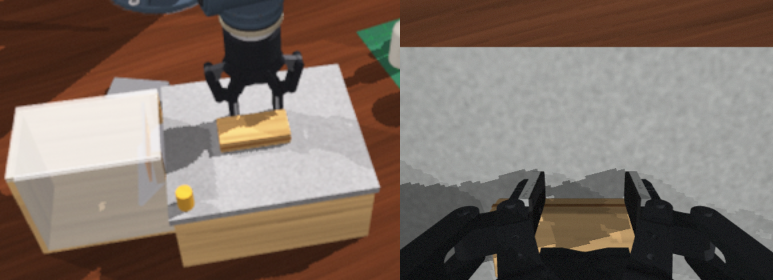

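The scene shows the block squared up in front of both fingers. I'll back off and measure.

```bash
cat >> h.py <<'E'
def meas(d):
    h=cv2.cvtColor(d['pixels'],cv2.COLOR_RGB2HSV)
    m=((h[...,0]>12)&(h[...,0]<30)&(h[...,1]>60)&(h[...,2]>190)).astype(np.uint8)
    best=None
    for k in cv2.findContours(m,0,1)[0]:
        if cv2.contourArea(k)<300: continue
        Q=np.array([c(onplane(d,*x,.145)) for x in k[:,0]],np.float32)*1000
        R=cv2.minAreaRect(Q)
        if -300<R[0][0]<50 and abs(R[0][1])<110: print(R)
E
python3 - <<'E'
from h import *
r.move_linear(w(-.138,-.06,.149),vel=.1)
r.move_linear(w(-.138,-.06,.22),vel=.2)
r.set_gripper(.15)
r.move_to(w(-.24,0,.30),quat(CY))
meas(snap('wrist','w3'));meas(snap('top','t3'));print(r.current_t())
E
```

```text
((-131.6177978515625, -0.6446266174316406), (102.15811920166016, 45.78926467895508), 0.06188635155558586)
10.75
```

View pics/w3.png

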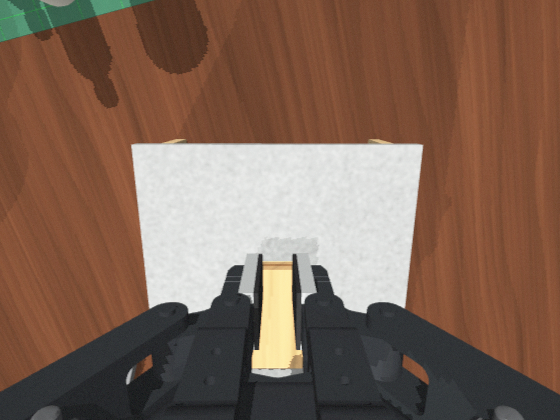

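The block is now square: y −0.6 mm, yaw 0.1°. Next I'll push from behind in a straight line.

```bash
python3 - <<'E'
from h import *
q=quat(CY)
r.move_linear(w(-.215,0,.149),vel=.2)
print(r.current_t(),r.current_contact_force().round(2))
r.move_linear(w(-.19,0,.149),vel=.06)
for x in(-.16,-.12,-.09,-.075):
  r.move_linear(w(x,0,.149),vel=.06); print(x,r.current_contact_force().round(2))
snap('wrist','w4');snap('top','t4');snap('scene','s4');print(r.current_t())
a=cv2.imread('pics/s4.png')[150:360,40:340];b=cv2.imread('pics/t4.png')[60:270,240:540]
cv2.imwrite('pics/c4.png',cv2.hconcat([cv2.resize(a,(400,280)),cv2.resize(b,(400,280))]))
meas(load('t4'))
E
```

```text
11.6667 [ 0.59 -0.81  0.59]
-0.16 [0.3  0.24 0.23]
-0.12 [0.82 0.05 0.66]
-0.09 [-0.28  0.04  0.57]
-0.075 [ 0.23  0.76 -0.34]
14.9
```

View pics/c4.png

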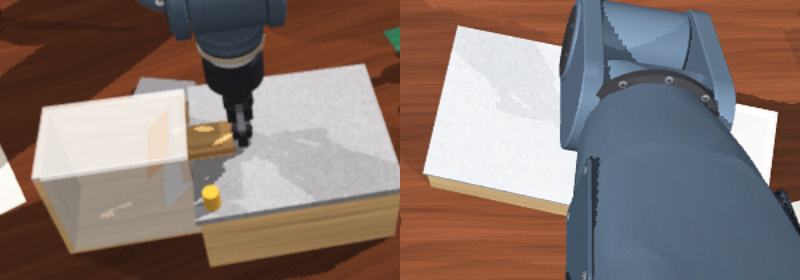

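The scene shows the block entering the opening squarely and the flap beginning to swing. I'll continue in short steps.

```bash
python3 - <<'E'
from h import *
t=[]
for i,x in enumerate((-.060,-.052,-.044)):
  r.move_linear(w(x,0,.149),vel=.06); r.sleep(.3);print(x,r.current_contact_force().round(2))
  snap('scene',f's5{i}'); t.append(cv2.resize(cv2.imread(f'pics/s5{i}.png')[210:330,50:250],(400,240)))
print(r.current_t())
t.append(t[-1]*0)
cv2.imwrite('pics/c5.png',cv2.vconcat([cv2.hconcat(t[:2]),cv2.hconcat(t[2:])]))
E
```

```text
-0.06 [-0.82 -0.15  0.08]
-0.052 [ 0.59 -0.15  0.33]
-0.044 [0.5  0.74 0.72]
16.9167
```

View pics/c5.png

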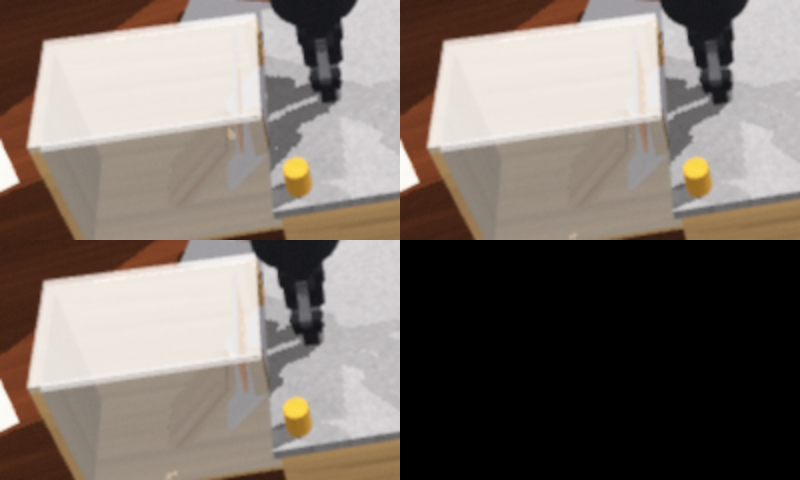

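The block tipped in by the first step. I'll withdraw and check the flap and the bin.

```bash
python3 - <<'E'
from h import *
r.move_linear(w(-.15,0,.149),vel=.15)
r.move_linear(w(-.15,0,.36),vel=.25)
r.move_linear(w(-.29,0,.36),vel=.25)
snap('top','t6');snap('scene','s6');snap('wrist','w6');print(r.current_t())
a=cv2.imread('pics/s6.png')[205:345,55:215];b=cv2.imread('pics/t6.png')[90:230,390:550]
a0=cv2.imread('pics/scene0.png')[205:345,55:215]
cv2.imwrite('pics/c6.png',cv2.hconcat([cv2.resize(x,(266,233*1),interpolation=2) for x in(a0,a,b)]))
cv2.imwrite('pics/c6b.png',cv2.resize(a,(800,600)[:2],interpolation=2))
d=load('t6');h=load('s6')
p=cv2.imread('pics/scene0.png').astype(int);q=cv2.imread('pics/s6.png').astype(int)
print('weight',c(dep(d,407,109)),c(dep(load('top0'),407,109)))
E
```

```text
19.625
weight [-0.02645544  0.09577606] [-0.02679874  0.09505861]
```

View pics/c6b.png

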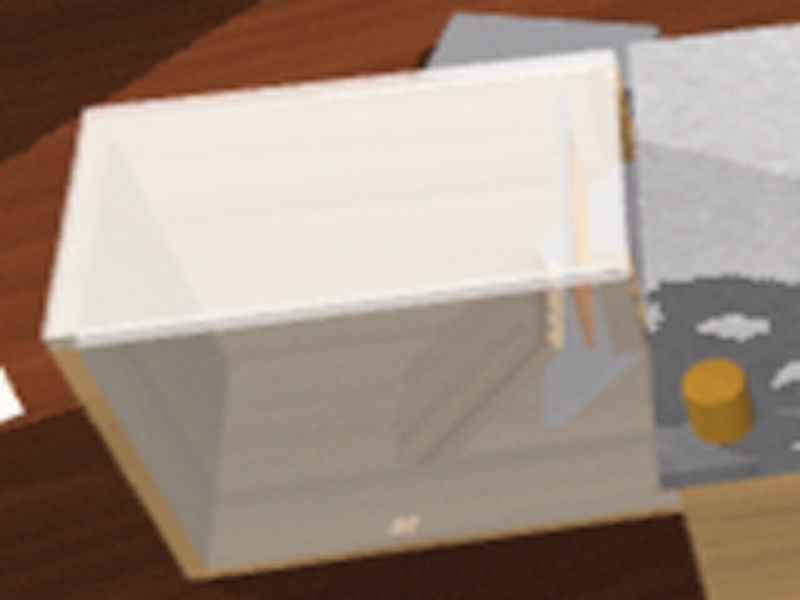

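View pics/w6.png

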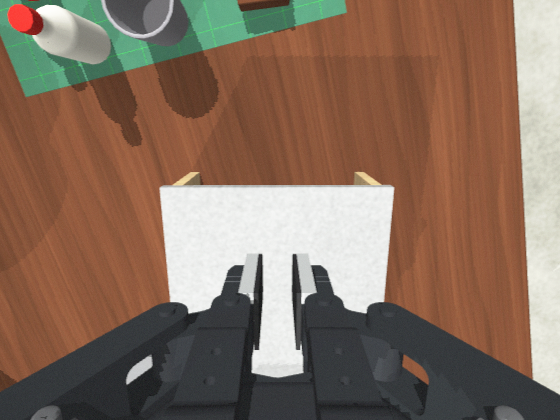

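View pics/t6.png

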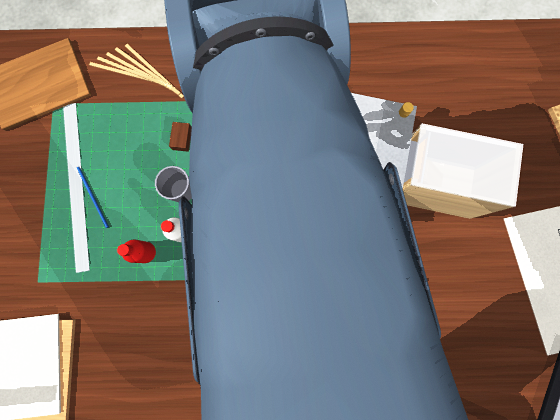

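View pics/c6.png

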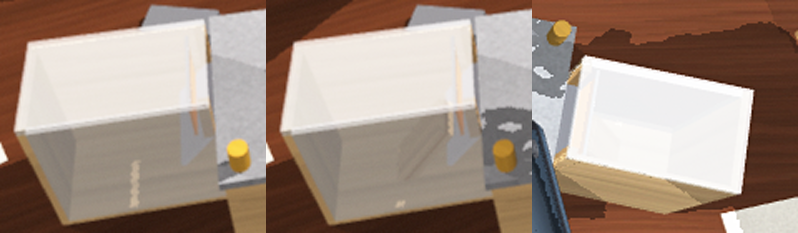

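The flap looks shut. The block shows as a slanted shape at c6b (400–540, 300–460), so it may be leaning. I'll take a closer wrist view through the clear roof and wall.

```bash
python3 - <<'E'
from h import *
print([r.inverse_kinematics(w(x,y,.36),q) is not None for x,y in((.05,.0),(.08,.06)) for q in(quat(CX),quat(CY),quat(-CX))])
# camera towards +y of the bin: tool x=+CY -> tool y=+CX
# pose tilted: camera at bin +y side looking to -y and down
ax=Rot.from_rotvec(np.append(CX,0)*0)
for ang in(-.5,.5):
  for q0 in (quat(CX),quat(-CX)):
    q=(Rot.from_rotvec(np.append(CX,0)*ang)*Rot.from_quat(q0)).as_quat()
    M=Rot.from_quat(q).as_matrix()
    m=load('wrist0')['mount']; look=M@m[:3,2]
    p=w(.07,.10,.34)
    print(ang,'look chute',look[:2]@CX,look[:2]@CY,look[2],'cam',c(p+M@m[:3,3]),(p+M@m[:3,3])[2],r.inverse_kinematics(p,q))
E
```

```text
[True, True, True, True, True, True]
-0.5 look chute 0.0002567888662413202 -0.6995237952056589 -0.7146092596661104 cam [0.06996908 0.21808465] 0.4120728950316524 [-0.38823626  0.82018423  0.74425474 -0.0842836   2.07061622  1.39429167]
-0.5 look chute -0.0002567888662413181 -0.22336863792483377 -0.9747340076405869 cam [0.07003092 0.09684584] 0.47830596230904904 [-0.38823626  0.82018423  0.74425474 -0.0842836   2.07061622 -1.74730099]
0.5 look chute 0.0002567888662413181 0.22336863792483377 -0.9747340076405869 cam [0.06996908 0.10315416] 0.47830596230904904 [-0.45192743  0.32548069  1.5428296   0.14695474  0.78875164  1.27447608]
0.5 look chute -0.0002567888662413202 0.6995237952056589 -0.7146092596661104 cam [ 0.07003092 -0.01808465] 0.4120728950316524 [-0.45192743  0.32548069  1.5428296   0.14695474  0.78875164 -1.86711657]
```

```bash
python3 - <<'E'
from h import *
q=(Rot.from_rotvec(np.append(CX,0)*-.5)*Rot.from_quat(quat(CX))).as_quat()
r.move_to(w(.05,.07,.34),q)
d=snap('wrist','w7');print(r.current_t())
cv2.imwrite('pics/c7.png',cv2.resize(cv2.imread('pics/w7.png'),(800,600),interpolation=2))
E
```

```text
20.9833
```

View pics/c7.png

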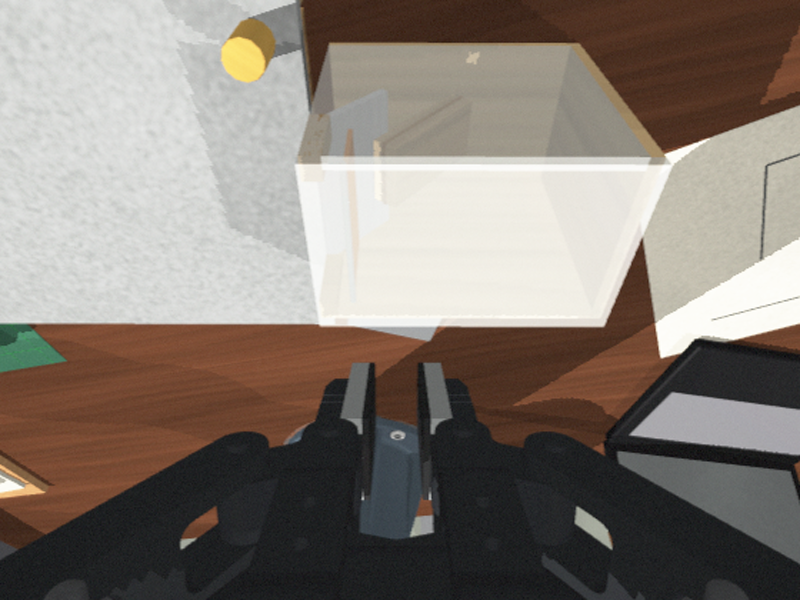

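The view shows the flap at (350,210) hanging clear. The block lies inside on a slant, with its rear end at (380,170) and its foot at (468,100). I'll check this with projected chute points.

```bash
python3 - <<'E'
from h import *
d=load('w7');im=cv2.resize(cv2.imread('pics/w7.png')[20:235,200:480],None,fx=2.8,fy=2.8,interpolation=2)
def P(x,y,z): return tuple(int(round(v)) for v in (np.array(proj(d,w(x,y,z)))-[200,20])*2.8)
for a,col in((0,(0,0,255)),(.3,(255,0,0))):
  x,z=.022+.056*np.sin(a),.167-.056*np.cos(a)
  cv2.polylines(im,[np.array([P(.022,-.044,.167),P(.022,.044,.167),P(x,.044,z),P(x,-.044,z)])],True,col,1)
for p,q in(((.0,.045,.125),(.045,.045,.071)),((.0,-.045,.125),(.045,-.045,.071)),((.045,-.045,.071),(.045,.045,.071))): cv2.line(im,P(*p),P(*q),(0,160,0),1)
for x in(0,.05,.1,.15): cv2.circle(im,P(x,.052,.006),4,(255,0,255),-1); cv2.circle(im,P(x,-.052,.006),4,(255,0,255),-1)
cv2.imwrite('pics/c8.png',im)
# block: end-face corners & foot, raw pixels
for u,v in((266,100),(266,141)):
  pass
for (u,v) in ((380/800*560,142*.7),(382/800*560,200*.7),(468*.7,97*.7)):
  o,k=ray(d,u,v)
  for y in(.024,0,-.024):
    co=c(o);ck=c(o+k)-co; t=(y-co[1])/ck[1]; print((u,v),'y',y,'x',round(co[0]+t*ck[0],3),'z',round(o[2]+t*k[2],3))
E
```

```text
(266.0, 99.39999999999999) y 0.024 x 0.038 z 0.091
(266.0, 99.39999999999999) y 0 x 0.037 z 0.044
(266.0, 99.39999999999999) y -0.024 x 0.035 z -0.003
(267.4, 140.0) y 0.024 x 0.041 z 0.161
(267.4, 140.0) y 0 x 0.04 z 0.125
(267.4, 140.0) y -0.024 x 0.039 z 0.088
(327.59999999999997, 67.89999999999999) y 0.024 x 0.106 z 0.016
(327.59999999999997, 67.89999999999999) y 0 x 0.114 z -0.042
(327.59999999999997, 67.89999999999999) y -0.024 x 0.122 z -0.1
```

View pics/c8.png

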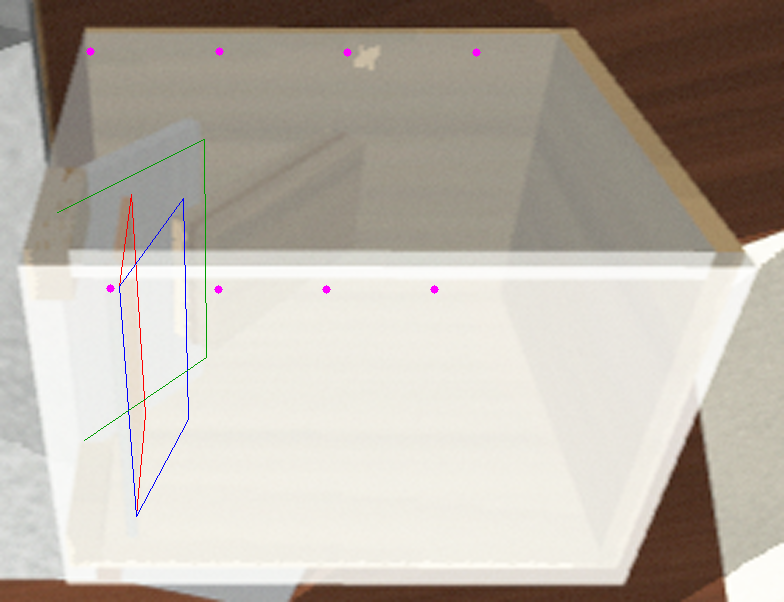

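```bash
python3 - <<'E'
from h import *
a=load('top0');b=snap('top','t9')
for n,(u,v) in dict(glue=(177,230),cup=(172,183),spare=(180,135),weight=(407,109)).items():
  s=np.s_[v-12:v+13,u-12:u+13]; print(n,np.abs(a['depth'][s]-b['depth'][s]).mean().round(4),np.abs(a['pixels'][s].astype(int)-b['pixels'][s]).mean().round(1))
print(r.current_t(),r.current_contact_force().round(2))
r.hand_in()
E
```

```text
glue 0.0056 13.9
cup 0.0104 16.3
spare 0.0094 17.0
weight 0.0103 25.3
21.0333 [ 0.47  0.47 -0.56]
the job is handed in; nothing more can be done
```

View pics/t9.png

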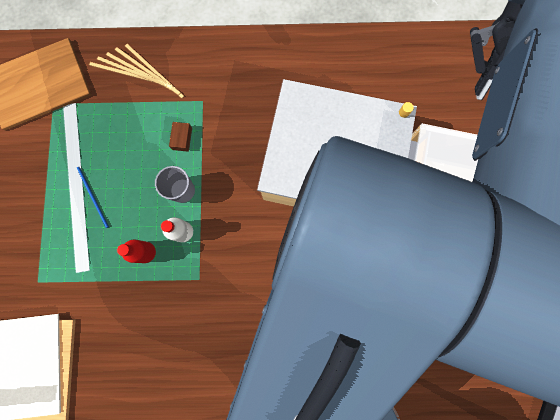

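The block went through the flap into the offcut bin, the flap is hanging shut, and the job was handed in at about 21 s. I squared the block up with both spread fingers from its −y side. I then pushed it straight from behind until it tipped in, stopping the fingers at least 30 mm short of the lip, and drew them back.

**Flap:** in the last close view it matches the outline projected for hanging shut.

**Block:** it did not land flat. It sits on a slant inside the bin, with its foot on the floor about 106 mm beyond the lip and its upper end about 38 mm beyond the lip, about 90 mm above the table. That puts it against the ramp's lower end and below the flap. I left it there, since moving it would have meant putting the fingers through the opening.

**Other items:** the glue, cup, spare block and weight appear at the same top-view pixels as at the start. The weight's surface point moved less than 1 mm between views. A raw patch comparison in the top view gave depth differences of 6–10 mm and some brightness change. I put that down to noise and moved shadows and did not check it further.

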